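Deal the last pack: tuck it under the presser arm

ROBOT

A 7-joint arm with a two-finger parallel gripper is mounted at the origin on the work surface; the furniture and walls round the work are solid. World frame = base frame: x ahead of the robot, y to its left, z up, the work surface at z = 0. Lengths are in m, angles in rad, forces in N, time in s.
With the tool pointing down it reaches from about 0.35 to 0.775 m from the base axis. Payload 3.1 kg.
Tool frame: the origin (TCP) lies midway between the tips of the shut fingers; the grasp point (between the pads) lies 19 mm behind it; z points along the fingers, y is the line along which they close (so a half turn about z gives the same grasp; the last joint's range is limited). The gripper opens to 85 mm and grips with 20 to 120 N. Pads are 22 mm wide; open, the fingers measure 114 mm over their backs; the gripper's body (76 mm by 85 mm) begins 54 mm behind the grasp point. The pads swing forward as they close: fully open they stand 13 mm farther back than shut.
Start: joints at [1.295, 0.311, 0.014, 1.512, -0.004, 1.319, -0.027], TCP at [0.127, -0.535, 0.231] pointing down, gripper open.
Joint ranges: [-2.7, 2.7], [-0.3, 1.91], [-1.27, 1.3], [0.12, 2.57], [-1.44, 4.58], [0.2, 2.03], [-3.05, 3.05]. Speed limits (rad/s): [2.79, 2.79, 3.14, 3.14, 3.14, 3.14, 3.14].

INTERFACE

Orientations are given as a unit quaternion [x, y, z, w].
In Python, from workcell import bot gives the robot as it stands.
- The arm moves only by the tool move_arm, never from a script. Its argument "moves" is a list of rows, each a list of 5 numbers: the finger opening in mm, from 0 to 85.4, then the shift along the world's x, y, z in mm, then the turn about the world's z in rad. A call has 1 to 8 rows; each row shifts and turns the commanded pose from where the row before left it; what a row does not reach is not made up. A row lasts 1/8 s, in which the tool goes at most 62.5 mm and 10.7 degrees, less where a joint would pass 70% of its speed; a pose out of reach is approached as far as the arm can. A call with a gripper value outside its range is refused whole. The fingers move at their own pace and stop on an object; "grip_force" is the grip in N (left out, the last holds). Time passes only in rows, so rows that do not move let the fingers close. It gives the time, the measured TCP pose, the force, the opening and the grip force at its end, in the units of the state.
- bot.get_obs(): the state, without advancing time (a new reading comes with each control period).
- bot.capture(name): name is "side" or "top"; returns the picture (400x640x3 uint8, red, green, blue); there is no depth.
- bot.get_calibration(name): a dict with "vertical_fov" (degrees; the focal length in pixels is half the picture's height over the tangent of half this angle, whatever the lens; pixels are square), "cx", "cy" (the principal point, pixels), "distortion" ([k1, k2, p1, p2, k3] as OpenCV has them; the pictures are not rectified), "pose" (4x4, takes a point from camera to world coordinates). Camera axes: x right, y down, z forward; pixel columns grow to the right and rows downward; lengths in m; the calibration is good to about 2 mm. A picture is of the moment at which its call begins. get_calibration takes no time and is no camera call.
- bot.hand_in(): hands the job in; it is judged then, once.
The state is a dict: "t": time; "qpos": joint angles; "dq": joint speeds; "joint_efforts": joint torques, N m; "tool_pos": TCP position; "ee_rot": TCP orientation; "ft_force": force on the tool from outside, world axes, zero at the start; "moment": the same for the moment, N m; "gripper_width": finger opening in m; "grip_force": force on a finger pad.
Only numpy, scipy, OpenCV 4.12 (cv2) and the standard library are available. Lean on these libraries where they do the work, as an engineer would, in place of code of your own. Each camera call takes 0.05 s, during which the arm holds its last target. There are 200 camera calls.

TASK

Packs of lens tissue are being dealt out between the two sloping stands; one loose pack is left on the table and one stand is a pack short. Slide the loose pack lengthwise up the slope under that stand's sprung arm, squarely on top of the pack already there and up against the two stop posts, and let it go so that the arm holds it down and both stands have two packs. Leave the other stand, the timer and the small bottle as they are.

Things in the scene. Friction and masses are not known exactly. Their poses are not given: they have to be found in the camera images.
- pack_center (a point): Centre of the loose pack of lens tissue: a stiff flat blue pack 88x62x12 mm, 40 to 85 g, lying flat on the table. x along its 88 mm length, y across its 62 mm width (grip across these two long edges), z up through its broad face; the point is 6 mm above its underside.
- stand_a: Sloping stand fixed to the table, the one that is SHORT (it holds one pack; the stands swap places and differ only in that): grey foot plate 155x84x8 mm, aluminium bed 50 mm wide rising at 30 degrees away from the robot, flat steel presser arm 24 mm wide above it. Origin: table level, under the middle of the packs; x (level) the way the bed rises, y across, z up.
- stand_a_bed: Bed of stand_a. Origin on its surface, centre line, 30 mm above the table; x up the slope, y across, z square off the slope. Surface z = 0 from x = 20 to 200, y = -25 to 25 mm; toe lip 8 mm high at x = 22. The pack already in it is fixed: x = 26.5 to 114.5, y = -31 to 31, z = 0 to 12 mm. Both long sides are open, so fingers can pass down beside the packs.
- stand_a_home (a point): Where the loose pack's centre belongs: on the pack that is there, bed frame x = 71, y = 0, z = 18 mm, its length along the bed's x, 1 mm short of the two stop posts. These face down the slope at bed x = 116 mm, y = -31 to -19 and 19 to 31 mm, and reach z = 34 mm; the arm passes between them.
- stand_a_arm (a joint): Presser arm of stand_a, hinged across the bed at bed x = 185, z = 26 mm and reaching down the slope. rad: 0 = down on one pack, about 0.13 = on two packs, 0.5 = fully up. A spring presses its smooth round foot (bed x = 92 mm) down with about 2 N. From the foot on it turns up as a ramp of 27 degrees to the bed: a pack pushed up the slope with about 5 N lifts it by itself.
- stand_a_lip (a point): Free edge of stand_a's arm: the upturned end of the ramp, 24 mm wide. With the arm down at bed x = 43, z = 38.5 mm, its underside 36 mm off the bed. A pack on top of the one that is there (top face z = 24 mm) goes in beneath it.
- stand_b: The other stand, the same as stand_a in shape and size but already holding TWO packs: leave it alone. Origin and axes as for stand_a.
- stand_b_arm (a joint): Presser arm of stand_b, rad; 0 = resting on its two packs, grows as it lifts.
- timer_center (a point): Centre of a white square lab timer 58x58x19 mm that lies loose on the table, 8 mm above its underside; a bystander.
- small_bottle_center (a point): Centre of a small white bottle with a red cap, 36 mm wide and 64 mm tall, standing loose on the table, 32 mm above its underside; a bystander.
Things that resemble listed ones, but are neither listed nor needed, are in the scene too. Leave any purple or yellow look-alike of the part that bears pack_center alone.

How it is judged:
By the outcome, as a careful person would: the job done as asked, in the order asked, and still so for the second after the job is handed in, with the robot touching nothing.
It also fails if it takes over 32 s, if anything falls off the work surface, if the arm or the gripper's body presses on something with over 40 N, if the wrist force passes 120 N, or if a joint passes its speed limit or range.

## Working session

There is one attempt and no reset: what is moved stays moved. The work goes in short steps, Python scripts to look and compute and a tool call to move; the robot and the scene stay as the last step left them, time stands still between calls to the robot, and variables do not carry over. Pictures are saved under pics/ and viewed, at most 14 in all, crops included, and the job is handed in when it is done.

Besides the shell and the picture viewer there is one more tool, called after ">>>" in YAML: its name, and indented under it one key for each argument. move_arm: Moves the arm, as the interface text tells. Its arguments: {"type":"object","properties":{"moves":{"type":"array"},"grip_force":{"type":"number"}},"required":["moves"]}

```bash
mkdir -p pics; ls; python3 - <<'E'
from workcell import bot
import cv2
for n in ["top","side"]:
    cv2.imwrite(f"pics/{n}0.png",bot.capture(n)[:,:,::-1]); c=bot.get_calibration(n); print(n,c)
print(bot.get_obs())
E
```

```text
pics
top {'vertical_fov': 52.393644680646176, 'cx': 320.8441222982148, 'cy': 198.43504503991056, 'distortion': array([-0.09086709,  0.        ,  0.        ,  0.        ,  0.        ]), 'pose': array([[-0.0205908 , -0.98790343,  0.15369722,  0.33547828],
       [-0.99978634,  0.02006704, -0.00495849,  0.184853  ],
       [ 0.00181426, -0.15376648, -0.98810555,  1.16082133],
       [ 0.        ,  0.        ,  0.        ,  1.        ]])}
side {'vertical_fov': 50.83028570435665, 'cx': 325.85339269986923, 'cy': 198.30300822902242, 'distortion': array([0.00240275, 0.        , 0.        , 0.        , 0.        ]), 'pose': array([[ 0.98297334, -0.1362648 ,  0.12326929,  0.39372042],
       [-0.18321491, -0.77791796,  0.60106235, -0.38097618],
       [ 0.01398975, -0.61341304, -0.78963835,  0.87260461],
       [ 0.        ,  0.        ,  0.        ,  1.        ]])}
{'t': 0.1, 'qpos': array([ 1.29529419,  0.31165528,  0.0139809 ,  1.51289799, -0.00448086,
        1.31913955, -0.02722807]), 'dq': array([ 7.10199878e-05, -3.12906560e-03,  4.67390435e-04, -4.36795326e-03,
       -2.99203292e-04, -1.64562337e-04,  7.44409605e-04]), 'joint_efforts': array([ 5.09094862e-04, -3.80855584e+01,  1.46482908e-01, -2.31242913e+01,
        1.23085987e-02,  8.01886898e-03, -1.66923235e-05]), 'tool_pos': array([ 0.12732407, -0.53440874,  0.23032382]), 'ee_rot': array([ 9.93171999e-01,  1.16654661e-01, -1.23637415e-04, -1.02752780e-03]), 'ft_force': array([-0.64317483, -1.84388273, -0.23688518]), 'moment': array([ 0.03319588, -0.03477326, -0.03432401]), 'grip_force': 0.0, 'gripper_width': 0.08557678306725068}
```

View pics/top0.png

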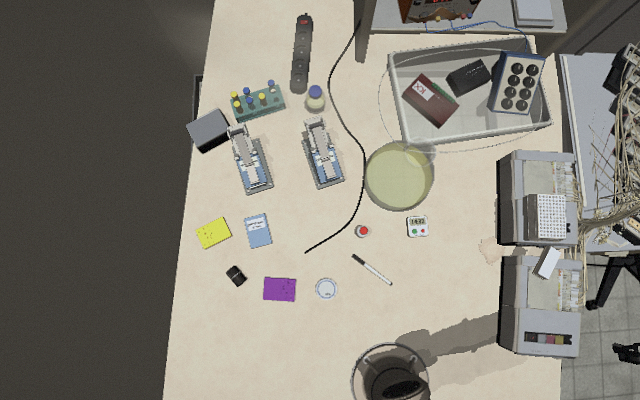

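View pics/side0.png

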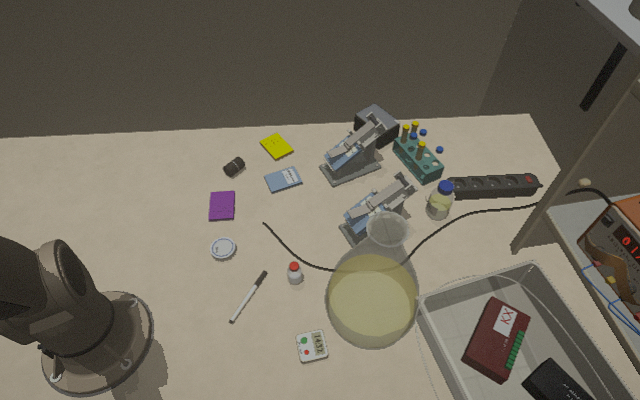

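```bash
cat > h.py <<'E'
import numpy as np, cv2
from workcell import bot
def K(n):
    c=bot.get_calibration(n); f=200/np.tan(np.radians(c["vertical_fov"]/2))
    return np.array([[f,0,c["cx"]],[0,f,c["cy"]],[0,0,1]]),c["distortion"],c["pose"]
def ray(n,px):
    k,d,T=K(n); u=cv2.undistortPoints(np.array(px,float).reshape(-1,1,2),k,d).reshape(-1,2)
    return T[:3,3],np.c_[u,np.ones(len(u))]@T[:3,:3].T
def onz(n,px,z):
    o,d=ray(n,px); return o+d*((z-o[2])/d[:,2])[:,None]
def proj(n,P):
    k,d,T=K(n); R=T[:3,:3].T
    return cv2.projectPoints(np.array(P,float).reshape(-1,1,3),cv2.Rodrigues(R)[0],-R@T[:3,3],k,d)[0].reshape(-1,2)
E
python3 - <<'E'
from h import *
t=cv2.imread("pics/top0.png"); s=cv2.imread("pics/side0.png")
a=cv2.resize(t[110:260,190:360],None,fx=4.4,fy=4,interpolation=cv2.INTER_CUBIC)
cv2.imwrite("pics/topc.png",cv2.resize(t[105:255,190:360],None,fx=4,fy=4,interpolation=cv2.INTER_CUBIC))
cv2.imwrite("pics/sidec.png",cv2.resize(s[100:260,255:425],None,fx=3.7,fy=3.7,interpolation=cv2.INTER_CUBIC))
for n,im,box in (("top",t,(235,205,285,260)),("side",s,(255,160,310,200))):
    h=cv2.cvtColor(im,cv2.COLOR_BGR2HSV); m=cv2.inRange(h,(95,60,60),(125,255,255))
    k=np.zeros_like(m);x0,y0,x1,y1=box;k[y0:y1,x0:x1]=m[y0:y1,x0:x1]
    k=cv2.morphologyEx(k,cv2.MORPH_CLOSE,np.ones((5,5)))
    c=max(cv2.findContours(k,0,2)[0],key=cv2.contourArea)
    P=onz(n,c.reshape(-1,2),.012)[:,:2].astype(np.float32)*1000
    print(n,cv2.boundingRect(c),cv2.minAreaRect(P))
E
```

```text
top (245, 214, 27, 34) ((426.2250671386719, 360.0098876953125), (85.00987243652344, 59.952232360839844), 13.054766654968262)Traceback (most recent call last):
  File "<stdin>", line 10, in <module>
ValueError: max() iterable argument is empty
```

View pics/topc.png

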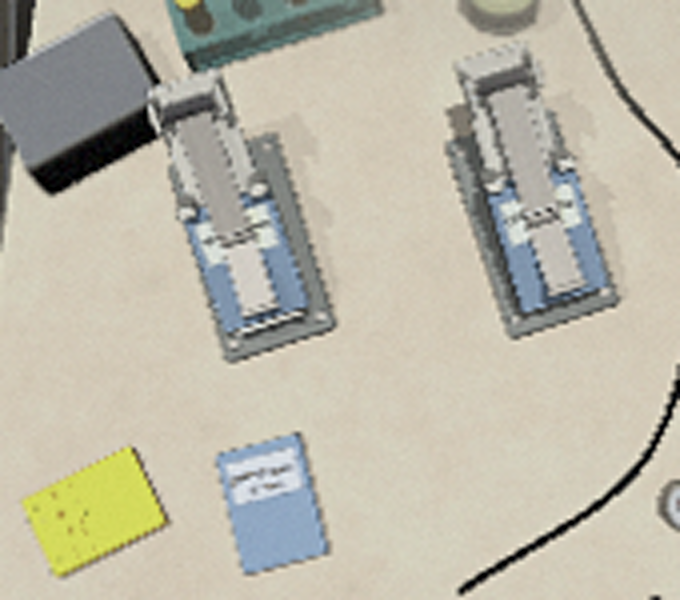

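View pics/sidec.png

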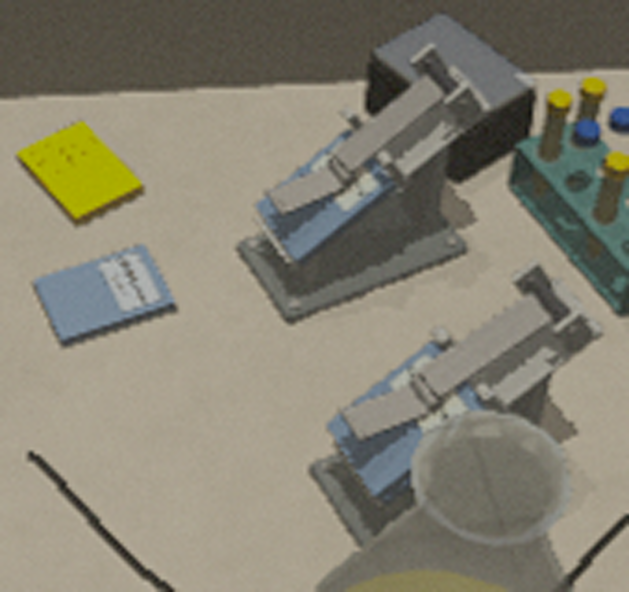

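Candidates: blue pack (258,230), yellow (213,233), purple (280,289), plus the packs in the stands (250,170),(325,165). The blue one is the loose pack. The left stand at (250,158) shows its toe lip in front of the pack, so it looks like the short one; I'll check this with heights.

```bash
python3 - <<'E'
from h import *
T=lambda p:(np.array(p,float)/4+[190,105]-.4)
S=lambda p:(np.array(p,float)/3.7+[255,100]-.4)
def tri(a,b):
    o1,d1=ray("top",T(a));o2,d2=ray("side",S(b));d1=d1[0];d2=d2[0]
    A=np.c_[d1,-d2];r=np.linalg.lstsq(A,o2-o1,rcond=None)[0]
    p,q=o1+d1*r[0],o2+d2*r[1];return np.round((p+q)*500,1),np.round(np.linalg.norm(p-q)*1000,1)
for k,a,b in [("L FL",(226,334),(258,208)),("L FR",(307,311),(292,262)),("R FL",(520,312),(330,428)),("L lipL",(245,318),(275,212)),("L lipL2",(245,318),(268,195)),("L postL",(187,213),(350,120)),("L postR",(260,188),(388,176)),
 ("R lipL",(550,293),(345,438)),("R lipR",(583,285),(352,437)),("R postL",(492,185),(440,337)),("R postR",(566,162),(482,395))]: print(k,*tri(a,b))
for n,f,pp in [("top",T,[(228,360),(335,326),(272,133)]),("side",S,[(239,246),(291,321),(466,247)])]:
    P=onz(n,[f(p) for p in pp],.008)[:,:2]*1000
    print(n,P.round(),"w,l",np.linalg.norm(P[0]-P[1]),np.linalg.norm(P[1]-P[2]),"yaw",np.degrees(np.arctan2(*(P[2]-P[1])[::-1])))
P=onz("side",[S(p) for p in [(35,285),(65,342),(176,305),(143,247)]],.012)[:,:2]*1000
print("pack side",P.round(),P.mean(0),cv2.minAreaRect(P.astype(np.float32)))
E
```

```text
L FL [542.9 386.6  51.1] 2.9
L FR [557.2 329.9  52.7] 2.0
R FL [552.6 181.8  57.3] 2.1
L lipL [552.2 371.8  60.6] 3.2
L lipL2 [546.9 367.9  83.1] 1.5
L postL [612.5 402.3 112.4] 0.0
L postR [630.8 355.5 100.6] 2.0
R lipL [559.4 161.2  74.4] 2.9
R lipR [557.6 139.9 105.8] 3.5
R postL [625.7 198.9 114.8] 1.5
R postR [639.6 149.5 116.3] 2.5
top [[530. 393.]
 [554. 315.]
 [699. 362.]] w,l 80.79440272101402 153.05037253297075 yaw 17.67863295932463
side [[531. 391.]
 [555. 313.]
 [699. 361.]] w,l 81.57093745027156 150.8741565270441 yaw 18.498176036091376
pack side [[378. 375.]
 [394. 319.]
 [476. 339.]
 [460. 399.]] [426.89683507 357.98107231] ((426.6585388183594, 358.0366516113281), (85.5897216796875, 61.840431213378906), 14.733182907104492)
```

>>> move_arm:
  moves:
    - [85,32,35,5,0]
    - [85,32,35,5,0]
    - [85,32,35,0,0]
    - [85,32,35,0,0]
    - [85,32,35,0,0]
    - [85,32,35,0,0]
    - [85,32,35,0,0]
    - [85,32,35,0,0]

```text
t: 1.1
tool_pos: [0.384, -0.2537, 0.241]
ee_rot: [0.993, 0.117, -0.0, -0.0]
ft_force: [0.7, -0.3, 0.0]
gripper_width: 0.0854
grip_force: 0.0
```

>>> move_arm:
  moves:
    - [85,0,40,0,0]
    - [85,0,40,0,0]
    - [85,0,40,0,0]
    - [85,0,40,0,0]
    - [85,0,40,0,0]
    - [85,0,40,0,0]
    - [85,0,40,0,0]
    - [85,0,40,0,0]

```text
t: 2.1
tool_pos: [0.383, 0.0661, 0.241]
ee_rot: [0.993, 0.117, -0.0, 0.0]
ft_force: [0.1, -0.1, -0.5]
gripper_width: 0.0847
grip_force: 0.0
```

```bash
python3 - <<'E'
from h import *
def stand(o,yaw,extra):
    c,s=np.cos(yaw),np.sin(yaw); C,S=np.sqrt(3)/2,.5
    def b(x,y,z):
        l=x*C-z*S-52.5; h=30+x*S+z*C
        return [(o[0]+l*c-y*s)/1000,(o[1]+l*s+y*c)/1000,h/1000]
    z=12+extra
    L=38.5+18*(extra>0)
    return np.array([b(26.5,31,z),b(26.5,-31,z),b(116,25,34),b(116,-25,34),b(43,12,L),b(43,-12,L),b(185,0,26)])
for n in ("top","side"):
    im=cv2.imread(f"pics/{n}0.png"); x0,y0,w,h=(220,110,130,100) if n=="top" else (310,100,120,150)
    f=4
    cr=cv2.resize(im[y0:y0+h,x0:x0+w],None,fx=f,fy=f,interpolation=cv2.INTER_CUBIC)
    for o,col,e in [((586,368.5),(0,0,255),0),((596,163),(0,0,255),12),((596,163),(0,255,255),0)]:
        for p in proj(n,stand(o,np.radians(18),e)): cv2.circle(cr,tuple(int(v) for v in ((p-[x0,y0]+.5)*f)),2,col,-1)
    cv2.imwrite(f"pics/ov_{n}.png",cr)
a,b=cv2.imread("pics/ov_top.png"),cv2.imread("pics/ov_side.png")
H=max(a.shape[0],b.shape[0]);W=a.shape[1]+b.shape[1];o=np.zeros((H,W,3),np.uint8);o[:a.shape[0],:a.shape[1]]=a;o[:b.shape[0],a.shape[1]:]=b
o=o[:600,:]; o=cv2.resize(o,None,fx=.8,fy=.8);cv2.imwrite("pics/ov.png",o);print(o.shape)
E
```

```text
(480, 800, 3)
```

View pics/ov.png

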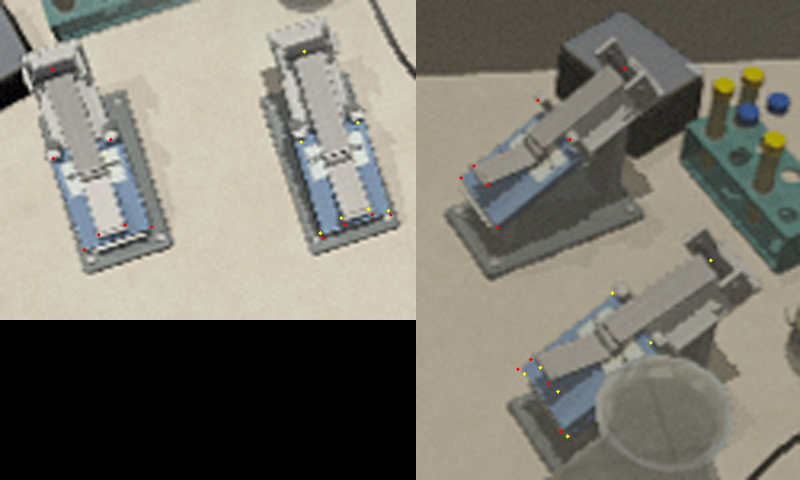

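>>> move_arm:
  moves:
    - [85,5,37,0,0.01]
    - [85,5,37,0,0]
    - [85,5,37,0,0]
    - [85,6,37,0,0]
    - [85,6,37,0,0]
    - [85,6,36,0,0]
    - [85,6,36,0,0]
    - [85,5,36,0,0]

```text
t: 3.1
tool_pos: [0.4277, 0.3586, 0.2406]
ee_rot: [0.993, 0.121, -0.0, 0.0]
ft_force: [0.4, -0.2, 1.0]
gripper_width: 0.0847
grip_force: 0.0
```

>>> move_arm:
  moves:
    - [85,0,0,-45,0]
    - [85,0,0,-45,0]
    - [85,0,0,-45,0]
    - [85,0,0,-40,0]
    - [85,0,0,-30,0]
    - [85,0,0,-20,0]
    - [85,0,0,-10,0]
    - [85,0,0,-4,0]

```text
t: 4.1
tool_pos: [0.4277, 0.3583, 0.0024]
ee_rot: [0.993, 0.122, 0.0, -0.0]
ft_force: [0.3, -0.1, 0.8]
gripper_width: 0.0853
grip_force: 0.0
```

```bash
python3 - <<'E'
from h import *
o=bot.get_obs();print(o["tool_pos"],o["ft_force"],o["qpos"].round(2))
t=bot.capture("top")[:,:,::-1];s=bot.capture("side")[:,:,::-1]
a=cv2.resize(t[195:265,220:300],(400,350));b=cv2.resize(s[140:210,240:320],(400,350))
cv2.imwrite("pics/g1.png",np.hstack([a,b]))
E
```

```text
[0.42770379 0.35825509 0.00237031] [ 0.30948711 -0.0949983   0.75822402] [-0.25  0.67 -0.68  1.74  0.51  0.92 -2.47]
```

View pics/g1.png

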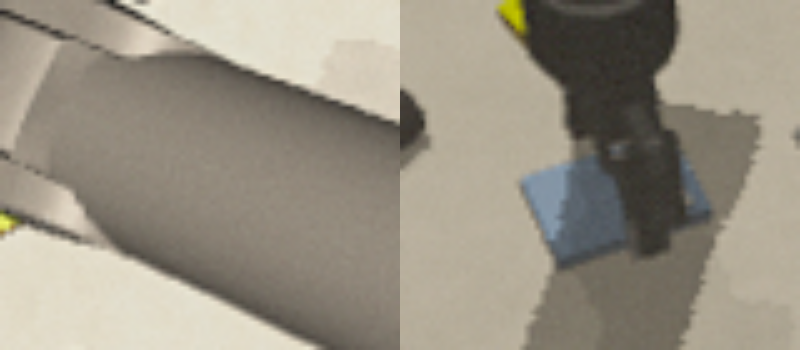

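>>> move_arm:
  moves:
    - [85,0,0,-6,0]
    - [70,0,0,0,0]
    - [50,0,0,0,0]
    - [50,0,0,0,0]
    - [50,0,0,0,0]
    - [50,0,0,0,0]
  grip_force: 30

```text
t: 4.95
tool_pos: [0.4277, 0.3583, -0.0033]
ee_rot: [0.993, 0.122, 0.0, -0.0]
ft_force: [0.5, 0.7, 2.5]
gripper_width: 0.0614
grip_force: 33.9
```

>>> move_arm:
  moves:
    - [50,0,0,15,0]
    - [50,0,0,25,0]
    - [50,7,-4,25,0.035]
    - [50,15,-7,0,0.035]
    - [50,15,-7,0,0]
    - [50,12,-5,0,0]
    - [50,4,-1,0,0]
    - [50,0,0,0,0]

```text
t: 5.95
tool_pos: [0.4802, 0.334, 0.0609]
ee_rot: [0.988, 0.156, -0.001, -0.0]
ft_force: [-0.1, -0.1, -0.3]
gripper_width: 0.0615
grip_force: 33.5
```

```bash
python3 - <<'E'
from h import *
o=bot.get_obs();print(o["tool_pos"],o["ee_rot"],o["ft_force"],o["gripper_width"])
s=bot.capture("side")[:,:,::-1];cv2.imwrite("pics/s2.png",s)
cv2.imwrite("pics/s2c.png",cv2.resize(s[90:220,250:420],None,fx=4.5,fy=4.5,interpolation=cv2.INTER_CUBIC))
E
```

```text
[0.48019112 0.33397466 0.06093651] [ 9.87736275e-01  1.56130595e-01 -5.31474328e-04 -7.11229600e-05] [-0.06594095 -0.09958753 -0.25451005] 0.061496447133186985
```

View pics/s2c.png

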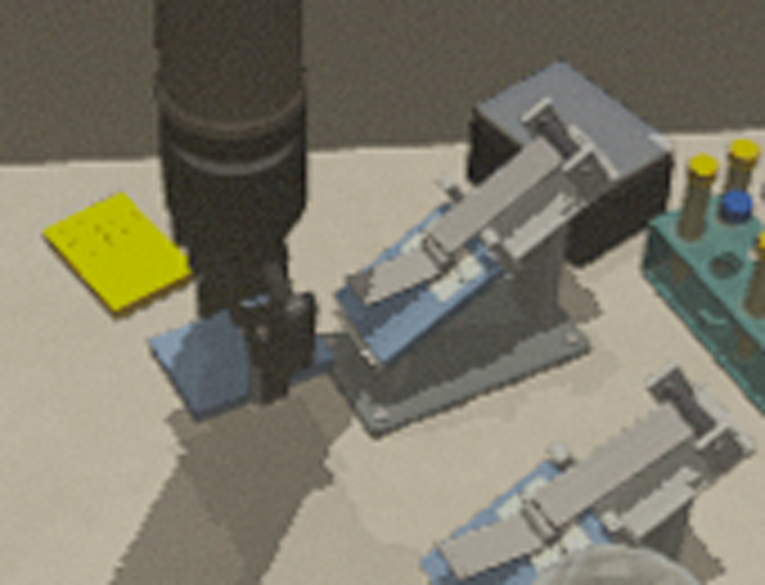

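```bash
python3 - <<'E'
from h import *
f=lambda p:np.array(p)/4.5+[250,90]-.4
P=onz("side",[f((150,343)),f((192,409)),f((335,355))],.076)[:,:2]*1000
Q=np.array([480.2,334.]);u=np.array([.951,.309]);v=np.array([-.309,.951])
print([( ((p-Q)@u).round(1),((p-Q)@v).round(1)) for p in P])
E
```

```text
[(np.float64(-44.0), np.float64(28.1)), (np.float64(-44.3), np.float64(-27.0)), (np.float64(44.2), np.float64(-28.8))]
```

>>> move_arm:
  moves:
    - [50,12,4,1,0]
    - [50,12,4,0,0]
    - [50,10,3,0,0]
    - [50,8,3,0,0]
    - [50,2,1,0,0]
    - [50,0,0,0,0]

```text
t: 6.75
tool_pos: [0.5242, 0.3491, 0.0622]
ee_rot: [0.988, 0.156, -0.0, -0.0]
ft_force: [-0.6, 0.3, 0.0]
gripper_width: 0.0611
grip_force: 33.5
```

>>> move_arm:
  moves:
    - [50,0,0,-1,0]
    - [50,0,0,-1,0]
    - [50,0,0,-1,0]
    - [50,0,0,-1,0]

```text
t: 7.25
tool_pos: [0.5243, 0.3489, 0.059]
ee_rot: [0.988, 0.156, 0.0, 0.0]
ft_force: [-2.0, -1.1, 5.8]
gripper_width: 0.0608
grip_force: 34.1
```

>>> move_arm:
  moves:
    - [50,0,0,-3,0]
    - [50,0,0,-3,0]
    - [50,0,0,-3,0]
    - [50,0,0,-3,0]

```text
t: 7.75
tool_pos: [0.5234, 0.3487, 0.0472]
ee_rot: [0.988, 0.156, -0.001, 0.001]
ft_force: [-4.1, -2.1, 5.9]
gripper_width: 0.0612
grip_force: 36.3
```

>>> move_arm:
  moves:
    - [50,0.5,0,-3,0]
    - [50,0.5,0,-3,0]
    - [50,0.5,0.5,-2,0]
    - [50,0.5,0,-2,0]

```text
t: 8.25
tool_pos: [0.5247, 0.349, 0.0369]
ee_rot: [0.988, 0.157, -0.001, 0.001]
ft_force: [-5.5, -2.9, 7.6]
gripper_width: 0.0612
grip_force: 38.4
```

```bash
python3 - <<'E'
from h import *
s=bot.capture("side")[:,:,::-1];cv2.imwrite("pics/s3.png",s)
cv2.imwrite("pics/s3c.png",cv2.resize(s[110:210,280:400],None,fx=5.5,fy=5.5,interpolation=cv2.INTER_CUBIC))
E
```

```text
(no output)
```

View pics/s3c.png

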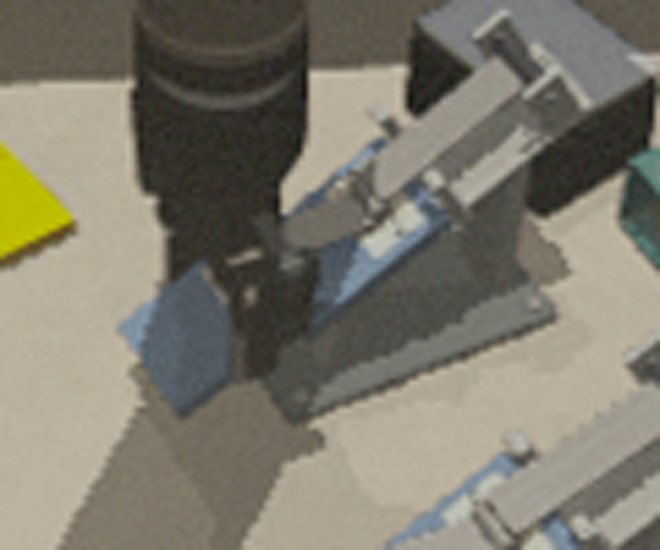

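>>> move_arm:
  moves:
    - [50,5,1.6,3,0]
    - [50,5,1.6,3,0]
    - [50,5,1.6,3,0]
    - [50,5,1.6,3,0]

```text
t: 8.8
tool_pos: [0.5421, 0.3559, 0.048]
ee_rot: [0.988, 0.157, -0.004, 0.001]
ft_force: [-8.3, -2.3, 4.2]
gripper_width: 0.0615
grip_force: 39.2
```

>>> move_arm:
  moves:
    - [50,5,1.6,3,0]
    - [50,5,1.6,3,0]
    - [50,5,1.6,3,0]
    - [50,5,1.6,3,0]

```text
t: 9.3
tool_pos: [0.5588, 0.3617, 0.0586]
ee_rot: [0.987, 0.158, -0.007, 0.002]
ft_force: [-11.3, -4.2, 3.8]
gripper_width: 0.0612
grip_force: 39.1
```

```bash
python3 - <<'E'
from h import *
s=bot.capture("side")[:,:,::-1];t=bot.capture("top")[:,:,::-1]
cv2.imwrite("pics/s4c.png",cv2.resize(s[100:200,290:410],None,fx=5.5,fy=5.5,interpolation=cv2.INTER_CUBIC))
E
```

```text
(no output)
```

View pics/s4c.png

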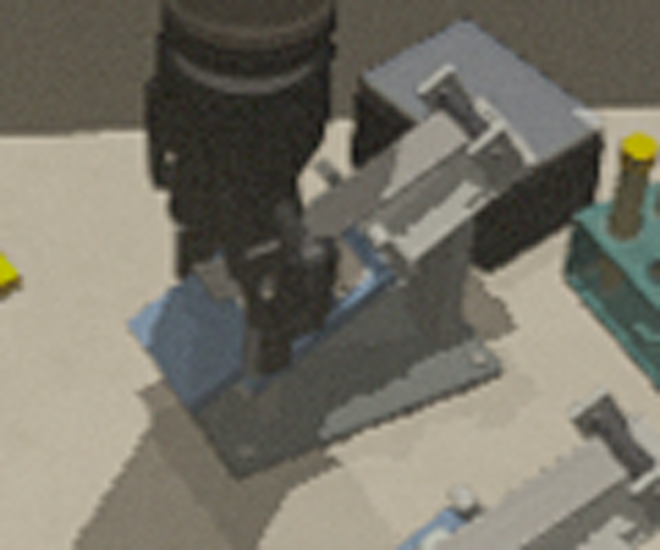

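>>> move_arm:
  moves:
    - [50,5,1.6,3,0]
    - [50,5,1.6,3,0]
    - [50,5,1.6,3,0]
    - [50,3,1,1.8,0]

```text
t: 9.9
tool_pos: [0.5778, 0.3681, 0.0701]
ee_rot: [0.987, 0.158, -0.006, 0.001]
ft_force: [-11.1, -3.1, 4.4]
gripper_width: 0.061
grip_force: 39.8
```

>>> move_arm:
  moves:
    - [50,2,0.3,1.1,0]
    - [50,2,0.3,1.1,0]
    - [50,0,0,0,0]

```text
t: 10.28
tool_pos: [0.5816, 0.3691, 0.0723]
ee_rot: [0.987, 0.158, -0.006, 0.001]
ft_force: [-11.9, -2.6, 4.7]
gripper_width: 0.0613
grip_force: 40.1
```

>>> move_arm:
  moves:
    - [50,2,0.3,1.1,0]
    - [50,0,0,0,0]

```text
t: 10.52
tool_pos: [0.5816, 0.3691, 0.0724]
ee_rot: [0.987, 0.158, -0.009, 0.001]
ft_force: [-13.7, -3.2, 3.2]
gripper_width: 0.061
grip_force: 39.7
```

>>> move_arm:
  moves:
    - [50,2,0.6,1.2,0]
    - [50,0,0,0,0]

```text
t: 10.78
tool_pos: [0.5816, 0.3691, 0.0725]
ee_rot: [0.987, 0.159, -0.011, 0.002]
ft_force: [-15.5, -4.2, 2.5]
gripper_width: 0.0611
grip_force: 39.3
```

```bash
python3 - <<'E'
from h import *
o=bot.get_obs();print(o["tool_pos"],o["ft_force"])
s=bot.capture("side")[:,:,::-1];t=bot.capture("top")[:,:,::-1]
cv2.imwrite("pics/f5.png",np.hstack([cv2.resize(t[110:200,215:305],(400,400),interpolation=cv2.INTER_CUBIC),cv2.resize(s[100:190,310:400],(400,400),interpolation=cv2.INTER_CUBIC)]))
E
```

```text
[0.58155614 0.36907718 0.07252904] [-15.51585834  -4.17783539   2.51571774]
```

View pics/f5.png

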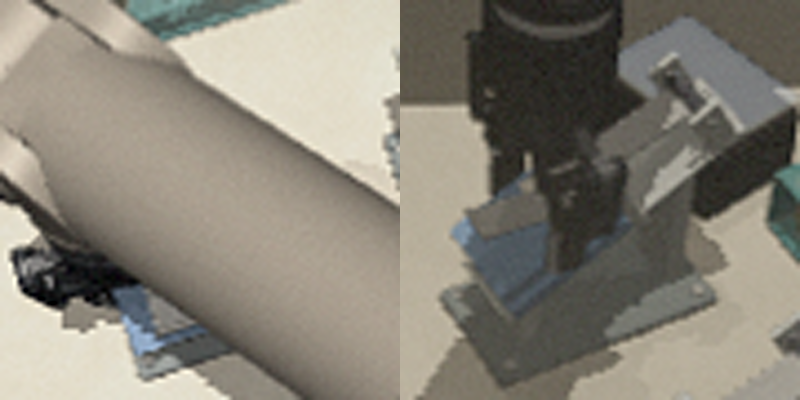

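>>> move_arm:
  moves:
    - [50,-2,-0.6,-1.1,0]
    - [50,0,0,0,0]
    - [64,0,0,0,0]
    - [70,0,0,0,0]
    - [85,0,0,0,0]
    - [85,0,0,0,0]
    - [85,0,0,0,0]

```text
t: 11.75
tool_pos: [0.5908, 0.3689, 0.0745]
ee_rot: [0.988, 0.156, 0.0, -0.0]
ft_force: [0.8, 0.9, -0.2]
gripper_width: 0.0851
grip_force: 0.0
```

>>> move_arm:
  moves:
    - [85,0,0,10,0]
    - [85,0,0,20,0]
    - [85,0,0,30,0]
    - [85,0,0,40,0]
    - [85,-30,-10,30,0]
    - [85,-50,-30,0,0]
    - [85,-50,-40,0,0]
    - [85,-50,-40,0,0]

```text
t: 12.75
tool_pos: [0.4117, 0.2506, 0.2061]
ee_rot: [0.988, 0.157, 0.001, 0.0]
ft_force: [0.1, 0.1, 1.7]
gripper_width: 0.085
grip_force: 0.0
```

>>> move_arm:
  moves:
    - [85,0,-40,0,0]
    - [85,0,-40,0,0]
    - [85,0,-40,0,0]
    - [85,0,-40,0,0]
    - [85,0,-40,0,0]
    - [85,0,-40,0,0]

```text
t: 13.5
tool_pos: [0.4135, 0.0102, 0.2063]
ee_rot: [0.988, 0.157, 0.002, 0.001]
ft_force: [0.9, 0.5, 0.3]
gripper_width: 0.0848
grip_force: 0.0
```

```bash
python3 - <<'E'
from h import *
s=bot.capture("side")[:,:,::-1];t=bot.capture("top")[:,:,::-1]
cv2.imwrite("pics/t6.png",t);cv2.imwrite("pics/s6.png",s)
cv2.imwrite("pics/f6.png",np.hstack([cv2.resize(t[120:200,220:300],(400,400),interpolation=cv2.INTER_CUBIC),cv2.resize(s[110:190,310:390],(400,400),interpolation=cv2.INTER_CUBIC)]))
E
```

```text
(no output)
```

View pics/f6.png

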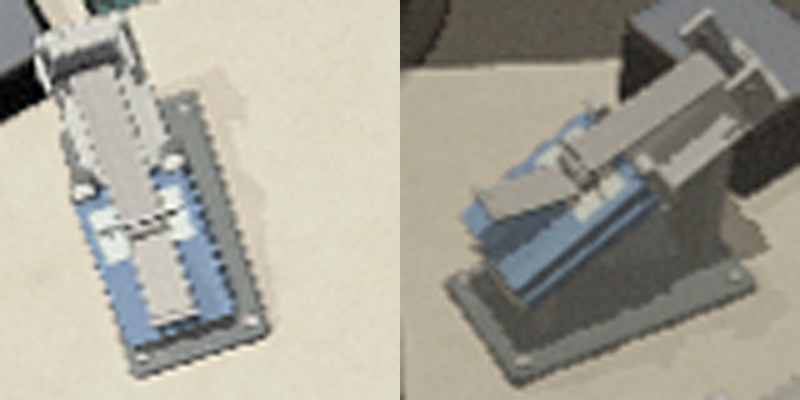

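```bash
python3 - <<'E'
from h import *
def b(x,y,z,o=(584.5,368.5),yaw=np.radians(18)):
    c,s=np.cos(yaw),np.sin(yaw);C,S=np.sqrt(3)/2,.5
    l=x*C-z*S-52.5;h=30+x*S+z*C
    return np.array([(o[0]+l*c-y*s),(o[1]+l*s+y*c),h])/1000
top,side=[np.vstack(p) for p in (([128,347],[238,312],[78,200]),([470,222],[528,302]))]
top=top/5+[220,120]-.4; side=side/5+[310,110]-.4
print("exp",proj("top",[b(27,31,24),b(27,-31,24),b(115,31,24)]).round(1).tolist(),"got",top.tolist())
print("exp side botFR upper/lower, FL",proj("side",[b(27,-31,24),b(27,-31,12),b(26.5,-31,0),b(27,31,24)]).round(1).tolist(),side.tolist())
# blue edges before/after: mean col/row of left & right pack edges in top, at rows
for n in ("top0","t6"):
    h=cv2.cvtColor(cv2.imread(f"pics/{n}.png"),cv2.COLOR_BGR2HSV);m=cv2.inRange(h,(95,50,60),(125,255,255));m[:, :225]=0;m[:,285:]=0;m[:150]=0;m[200:]=0
    for r in range(164,190,4):
        c=np.flatnonzero(m[r]);print(n,r,c.min() if len(c) else None,c.max() if len(c) else None)
t=cv2.imread("pics/s6.png")[110:190,310:390]
cv2.imwrite("pics/z.png",cv2.resize(t[25:75,5:65],(720,600),interpolation=cv2.INTER_CUBIC))
E
```

```text
exp [[245.7, 189.2], [267.1, 181.9], [234.2, 159.8]] got [[245.2, 189.0], [267.20000000000005, 182.0], [235.2, 159.6]]
exp side botFR upper/lower, FL [[332.7, 168.6], [334.6, 170.5], [336.3, 172.5], [321.3, 153.2]] [[403.6, 154.0], [415.20000000000005, 170.0]]
top0 164 238 261
top0 168 239 262
top0 172 240 263
top0 176 243 265
top0 180 243 266
top0 184 246 256
top0 188 None None
t6 164 237 260
t6 168 238 262
t6 172 240 263
t6 176 241 264
t6 180 243 266
t6 184 244 259
t6 188 245 248
```

View pics/z.png

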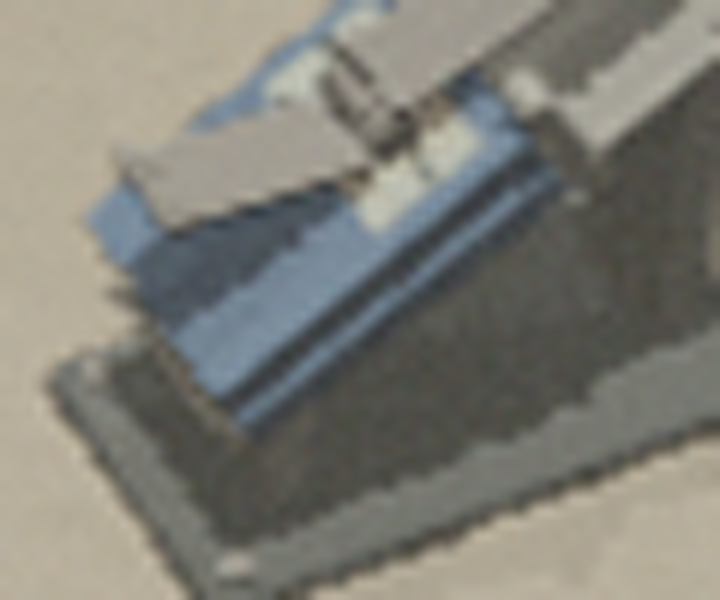

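```bash
python3 - <<'E'
from h import *
def b(x,y,z,o=(584.5,368.5),yaw=np.radians(18)):
    c,s=np.cos(yaw),np.sin(yaw);C,S=np.sqrt(3)/2,.5
    l=x*C-z*S-52.5;h=30+x*S+z*C
    return np.array([(o[0]+l*c-y*s),(o[1]+l*s+y*c),h])/1000
def col(y,z,rows):
    P=proj("top",[b(x,y,z) for x in np.linspace(26,115,30)]); i=np.argsort(P[:,1]); return np.interp(rows,P[i,1],P[i,0])
rows=np.arange(168,181)
for n,z in (("top0",12),("t6",24)):
    im=cv2.imread(f"pics/{n}.png").astype(float); v=im[:,:,0]-im[:,:,2]   # blue minus red
    L,R=[],[]
    for r in rows:
        for side,lo,hi,out in (("L",232,248,L),("R",256,274,R)):
            seg=v[r,lo:hi]; p=seg.max()/2; idx=np.flatnonzero(seg>p)
            if side=="L": i=idx[0]; e=lo+i-(seg[i]-p)/(seg[i]-seg[i-1])
            else: i=idx[-1]; e=lo+i+(seg[i]-p)/(seg[i]-seg[i+1])
            out.append(e)
    print(n,"L got-exp",np.round(np.median(L-col(31,z,rows)),2),"R",np.round(np.median(R-col(-31,z,rows)),2),"slopes",np.polyfit(rows,L,1)[0].round(3),np.polyfit(rows,R,1)[0].round(3),np.polyfit(rows,col(31,z,rows),1)[0].round(3))
print("px per mm",(col(31,24,rows)-col(30,24,rows)).mean())
E
```

```text
top0 L got-exp 0.55 R 0.11 slopes 0.375 0.347 0.389
t6 L got-exp 0.04 R -0.03 slopes 0.395 0.35 0.389
px per mm -0.3968049445291316
```

```bash
python3 -c "
from workcell import bot
print(bot.hand_in())"
```

```text
the job is handed in; nothing more can be done
None
```

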